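# Weigh two heatsinks and bed the heavier on the board

## Task

Two heatsinks look alike: set one upright on each pan of the balance, let go, and see which side drops. Take the one that dropped, set it down on the orange mark of the green board, slide it along under the rails' lips up to the transistors' grey pad and, by feel, press it there with about 10 N for half a second to bed the pad, never more than 25 N; then leave it standing there, touching the pad. Leave the lighter one on its pan, be gentle with the balance and the board, and leave the other things on the bench alone.

Things in the scene. Friction and masses are not known exactly. Their poses are not given: they have to be found in the camera images.
- sink_a_center (a point): First finned aluminium heatsink; looks like the other, differs in weight (140 to 280 g). 60 mm tall; foot flange 44 (x) x 54 (y) x 5 mm thick; above it the fin block is 44 (x) x 38 (y) mm with flat outer sides to grip across y. Both ends (+x and -x) are alike. Point: its centre, 30 mm above its underside; z up. Grip the upper half so that the fingers clear the board's rails
- sink_b_center (a point): Second finned aluminium heatsink; looks like the other, differs in weight (140 to 280 g). 60 mm tall; foot flange 44 (x) x 54 (y) x 5 mm thick; above it the fin block is 44 (x) x 38 (y) mm with flat outer sides to grip across y. Both ends (+x and -x) are alike. Point: its centre, 30 mm above its underside; z up. Grip the upper half so that the fingers clear the board's rails
- pan_left_top (a point): Left (+y) pan of the blue-based balance: steel flat disc 100 mm across; point: centre of its upper face; z up, +y along the beam from right to left pan. Pans stay level, ride 11 mm up or down with the beam (empty: 78 mm above the table), 110 mm either side of the pivot. Where on the pan a part stands does not matter
- pan_right_top (a point): Right (-y) pan of the balance: steel flat disc 100 mm across; point: centre of its upper face; z up, +y along the beam from right to left pan. Pans stay level, ride 11 mm up or down with the beam (empty: 78 mm above the table), 110 mm either side of the pivot. Where on the pan a part stands does not matter
- beam (a joint): tilt of the balance beam, rad: 0 level, positive = left pan down, negative = right pan down, stops at +-0.1. Turns almost freely; with both pans loaded the heavier side goes down to its stop within about 2 s
- lane_entry (a point): orange rectangle (46 x 50 mm) on the slippery white liner of the green board, where the heatsink is set down: point at its centre on the liner, 20.5 mm above the table; x points along the lane to the transistors, z up. A flared mouth, about 64 mm wide at its start 20 mm beyond this point, guides the flange in between the rails
- rail_start (a point): start of the two aluminium rails, 40 mm beyond the lane entry point, on the lane's centre line on the liner; axes as there. The rails run 110 mm along x, 57 mm apart; their inward lips, 44 mm apart, cover the flange (lip underside 7 mm, top 10 mm above the liner), so it must be slid in, not set in from above
- holder: slotted holder at the rails' far end, fixed; origin on the centre line at the board's surface, 115 mm beyond the lane entry point; axes as there. On it are clamped three black transistors with a flat grey thermal pad facing the entry (36 wide, 46 tall). Where the pad's face stands is not reported: 85 to 135 mm beyond the entry point, to be felt. The pad gives about 1 mm per 8 N, up to 4 mm
- flux_jar: glass flux jar, a bystander on the bench; origin on its underside. Leave it alone
- driver: screwdriver, a bystander on the bench; origin on its underside. Leave it alone
- brush: brush, a bystander on the bench; origin on its underside. Leave it alone
- gear: white plastic gear, a bystander on the bench; origin on its underside. Leave it alone
- roller: black rubber roller, a bystander on the bench; origin on its underside. Leave it alone
Mind the look-alikes: they are no part of the job. Leave any purple or red look-alike of the part that bears sink_b_center alone.

How it is judged:
By the outcome, as a careful person would: the job done as asked, in the order asked, and still so for the second after the job is handed in, with the robot touching nothing.
It also fails if it takes over 72 s, if anything falls off the work surface, if the arm or the gripper's body presses on something with over 40 N, if the wrist force passes 120 N, or if a joint passes its speed limit or range.

## Robot

A 6-joint arm with a two-finger parallel gripper is mounted at the origin on the work surface. World frame = base frame: x ahead of the robot, y to its left, z up, the work surface at z = 0. Lengths are in m, angles in rad, forces in N, time in s.
With the tool pointing down it reaches from about 0.35 to 0.85 m from the base axis. Payload 8.1 kg.
Tool frame: the origin (TCP) lies midway between the tips of the shut fingers; the grasp point (between the pads) lies 19 mm behind it; z points along the fingers, y is the line along which they close (so a half turn about z gives the same grasp; the last joint's range is limited). The gripper opens to 93 mm and grips with 3 to 60 N. Pads are 15 mm wide; open, the fingers measure 128 mm over their backs; the gripper's body (75 mm by 188 mm) begins 65 mm behind the grasp point.
Start: joints at [-1.385, 0.13, 1.488, -0, 1.523, -0.085], TCP at [0.161, -0.578, 0.219] pointing down, gripper open.
Joint ranges: [-2.96, 2.96], [-0.89, 2.26], [0.02, 2.5], [-1.34, 4.48], [0, 2.73], [-2.66, 2.66]. Speed limits (rad/s): [2.39, 2.39, 2.79, 3.14, 3.14, 3.14].

## Interface

Orientations are given as a rotation vector (axis times angle).
In Python, from plant import robot, cams gives the robot as it stands. The module is installed in compiled form; this text tells all that it offers.
- The arm moves only by the tool play_rows, never from a script. Its arguments are lists of equal length, an entry for each row: "slide": the shift along the tool's x, y, z scaled (see below), a list of three; "twist": the turn, a rotation vector about the tool's x, y, z scaled (see below), a list of three. A call has exactly 8 rows; each row shifts and turns the commanded pose from where the row before left it, along the tool's axes as they then stand; what a row does not reach is not made up. The controller multiplies each number of a shift by 25 cm and each number of a turn by 60 degrees. A row lasts 1/10 s, in which the tool goes at most 50 mm and 8.59 degrees, less where a joint would pass 70% of its speed; a pose out of reach is approached as far as the arm can. A call with a number of a shift or a turn outside -1 to 1 is refused whole. A call with a gripper value outside its range is refused whole. "fingers" is the closure, from -1 (fully open) to 1 (shut), set as the call begins (left out, the last holds). The fingers move at their own pace and stop on an object; "force" is the grip in N (left out, the last holds). Time passes only in rows, so rows that do not move let the fingers close, or fill a call up. It gives the time, the measured TCP pose, the force, the opening and the grip force at its end, in the units of the state.
- robot.read_state(): the state, without advancing time (a new reading comes with each control period).
- cams.read_camera(name): name is "scene" or "top" or "wrist"; returns (picture, depth): 420x560x3 uint8, red, green, blue; 420x560 float32, m along the optical axis (not along the pixel's ray), 0 where there is no reading.
- cams.get_calibration(name): a dict with "fx", "fy", "cx", "cy" (pixels), "world_from_camera" (4x4, takes a point from camera to world coordinates). Camera axes: x right, y down, z forward; pixel columns grow to the right and rows downward; lengths in m; the calibration is good to about 2 mm. A picture is of the moment at which its call begins: read the wrist's pose just before it. get_calibration takes no time and is no camera call; for the wrist camera it gives the pose at the moment of the call.
- robot.close_job(): hands the job in; it is judged then, once.
The state is a dict: "t": time; "q": joint angles; "dq": joint speeds; "joint_torque": joint torques, N m; "tool_pos": TCP position; "orientation": TCP orientation; "force": force on the tool from outside, world axes, zero at the start; "wrist_torque": the same for the moment, N m; "opening": finger opening in m; "gripper_force": force on a finger pad.
Only numpy, scipy, OpenCV 4.12 (cv2) and the standard library are available. Lean on these libraries where they do the work, as an engineer would, in place of code of your own. Each camera call takes 0.05 s, during which the arm holds its last target. There are 200 camera calls.

## Working session

There is one attempt and no reset: what is moved stays moved. The work goes in short steps, Python scripts to look and compute and a tool call to move; the robot and the scene stay as the last step left them, time stands still between calls to the robot, and variables do not carry over. Pictures are saved under pics/ and viewed, at most 10 in all, crops included, and the job is handed in when it is done.

Besides the shell and the picture viewer there is one more tool, called after ">>>" as name(argument=value, ...) on one line, values as JSON. play_rows: Moves the arm, as the interface text tells. Shifts and turns lie within -1 to 1; 1 stands for 25 cm of shift or 60 degrees of turn. Its arguments: {"type":"object","properties":{"slide":{"type":"array"},"twist":{"type":"array"},"fingers":{"type":"number"},"force":{"type":"number"}},"required":["slide","twist"]}

```bash
mkdir -p pics; cat > h.py <<'E'
import numpy as np, cv2
from plant import robot, cams
def snap(n,f):
    c=cams.get_calibration(n); p,d=cams.read_camera(n)
    cv2.imwrite(f'pics/{f}.png',cv2.cvtColor(p,cv2.COLOR_RGB2BGR)); np.savez(f'pics/{f}.npz',p=p,d=d,T=c['world_from_camera'],k=[c['fx'],c['fy'],c['cx'],c['cy']])
def load(f):
    z=np.load(f'pics/{f}.npz'); d=z['d']; fx,fy,cx,cy=z['k']; v,u=np.mgrid[:420,:560]
    P=np.stack([(u-cx)/fx*d,(v-cy)/fy*d,d],-1)@z['T'][:3,:3].T+z['T'][:3,3]
    P[d==0]=np.nan
    return z['p'],P
E
python3 - <<'E'
from h import *
snap('top','top0'); snap('scene','scene0')
s=robot.read_state(); print({k:np.round(v,3) for k,v in s.items()})
from scipy.spatial.transform import Rotation as R
print(R.from_rotvec(s['orientation']).as_matrix().round(3))
a=cv2.imread('pics/top0.png');cv2.imwrite('pics/top0b.png',cv2.resize(a,(800,600)))
E
```

```text
{'t': np.float64(0.1), 'q': array([-1.385,  0.131,  1.489,  0.   ,  1.523, -0.085]), 'dq': array([-0.001, -0.   , -0.002,  0.001,  0.001, -0.001]), 'joint_torque': array([ 1.0000e-03, -5.6134e+01, -4.9310e+01,  7.7000e-02,  2.9000e-02,
       -0.0000e+00]), 'tool_pos': array([ 0.16 , -0.578,  0.218]), 'orientation': array([-3.111, -0.424,  0.   ]), 'force': array([-0.617,  0.574, -0.152]), 'wrist_torque': array([-0.03 , -0.043,  0.02 ]), 'gripper_force': np.float64(0.0), 'opening': np.float64(0.093)}
[[ 0.964  0.267 -0.   ]
 [ 0.267 -0.964  0.002]
 [ 0.    -0.002 -1.   ]]
```

View pics/top0b.png

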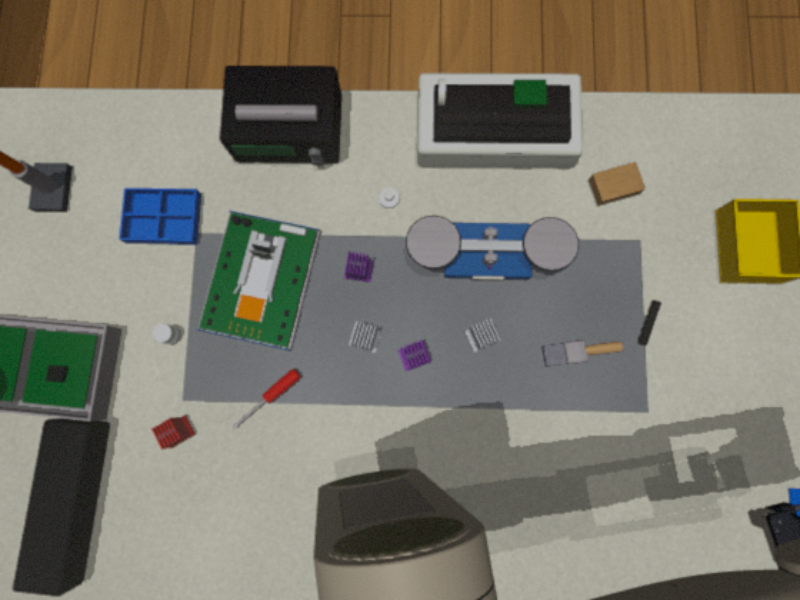

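View pics/scene0.png

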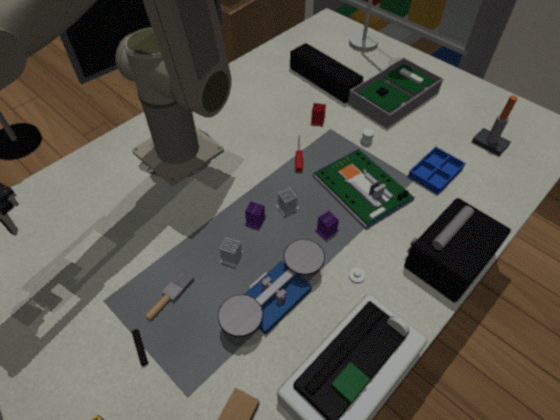

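The top view (800x600 scaling) shows silver sinks at (365,336) and (483,334). The look-alikes are purple at (360,266) and (415,355), and red at (174,432). Only the two silver ones fit the "aluminium" description. The pans are at (433,242) and (551,244), and the orange mark is at (250,308). I'll measure these and check an enlarged crop.

```bash
python3 - <<'E'
from h import *
p,P=load('top0')
def rect(name,u,v,r,zl,zh,col=None):
    u=int(u*.7);v=int(v*.7)
    m=np.zeros(P.shape[:2],bool); m[v-r:v+r,u-r:u+r]=True
    m&=(P[...,2]>zl)&(P[...,2]<zh)
    if col is not None: m&=col
    q=P[m]; (c,s,a)=cv2.minAreaRect((q[:,:2]*1000).astype(np.float32))
    print(name,len(q),'c',np.round(c,1),'size',np.round(s,1),'ang',round(a,1),'z',np.round(np.nanmedian(q[:,2]),4),'mean',q.mean(0).round(4))
for n,u,v in [('A',365,336),('B',483,334),('purp',360,266),('purp2',415,355)]:
    rect(n,u,v,20,.045,.075); rect(n+'all',u,v,20,.003,.075)
rect('panR?',551,244,24,.07,.09);rect('panL?',433,242,24,.07,.09)
I=p.astype(int); org=(I[...,0]>180)&(I[...,1]<190)&(I[...,2]<90)
rect('orange',250,308,22,0.0,.05,org)
wh=(I.min(-1)>150)
rect('liner',257,280,32,0.017,.024,wh)
gr=(I[...,1]>I[...,0]+25)&(I[...,1]>I[...,2]+15)
rect('board',260,281,60,0.01,.05,gr)
rect('rails',260,270,40,.027,.033)
rect('holder',262,245,22,.035,.1)
a=cv2.imread('pics/top0.png')
c1=cv2.resize(a[140:260,235:375],None,fx=3.4,fy=3.4,interpolation=3);c2=cv2.resize(a[140:260,135:230],None,fx=3.4,fy=3.4,interpolation=3)
cv2.imwrite('pics/crop.png',np.hstack([c2,c1]))
E
```

```text
A 169 c [418.1  76.4] size [38.3 43.9] ang 75.1 z 0.0587 mean [0.4182 0.0763 0.0574]
Aall 543 c [424.1  78.3] size [110.5 110.7] ang 1.4 z 0.0085 mean [0.4205 0.0762 0.0255]
B 194 c [ 426.9 -152.6] size [43.9 38.5] ang 24.0 z 0.0583 mean [ 0.4268 -0.1527  0.0567]
Ball 521 c [ 434.8 -155. ] size [109.9 110.4] ang 1.2 z 0.0301 mean [ 0.4284 -0.1511  0.0289]
purp 176 c [555.6  93.7] size [38.1 45.1] ang 81.9 z 0.0584 mean [0.5545 0.0936 0.0572]
purpall 527 c [565.1  94.6] size [114.9 113.4] ang 1.2 z 0.0176 mean [0.5581 0.0924 0.0271]
purp2 139 c [384.8 -21.7] size [43.9 37.9] ang 21.9 z 0.0587 mean [ 0.3844 -0.0223  0.0582]
purp2all 499 c [389.8 -21.2] size [109.1 109.3] ang 1.5 z 0.0058 mean [ 0.387  -0.0206  0.0211]
panR? 1162 c [ 596.1 -271.8] size [101.5 103.8] ang 86.6 z 0.0775 mean [ 0.5952 -0.2714  0.0775]
panL? 1129 c [596.5 -51.6] size [101.9  99.7] ang 0.6 z 0.0777 mean [ 0.5952 -0.052   0.0777]
orange 241 c [472.5 301.6] size [48.2 41.6] ang 79.2 z 0.0209 mean [0.4726 0.3017 0.021 ]
liner 386 c [540.7 289. ] size [ 54.5 157.5] ang 79.6 z 0.0207 mean [0.5355 0.2903 0.0205]
board 3342 c [531.4 290.8] size [180.4 241.8] ang 78.9 z 0.0201 mean [0.5215 0.2903 0.0202]
rails 390 c [550.8 295.5] size [147.7 198.9] ang 76.2 z 0.0299 mean [0.5731 0.2758 0.0299]
holder 188 c [608.1 306.9] size [115.   51.8] ang 51.8 z 0.0573 mean [0.5943 0.2884 0.0531]
```

View pics/crop.png

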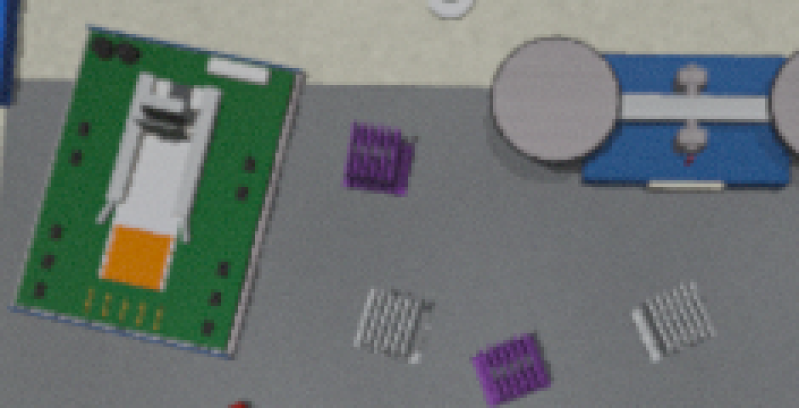

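The crop confirms two bare aluminium sinks: A with yaw about -15° and B with yaw about +24°. Purple ones are the decoys. The lane heads at about -11°. I'll write the planner helper and set out for B.

```bash
cat >> h.py <<'E'
from scipy.spatial.transform import Rotation as R
def pose():
    s=robot.read_state(); M=R.from_rotvec(s['orientation']).as_matrix()
    return np.array(s['tool_pos']),np.degrees(np.arctan2(M[1,0],M[0,0])),M[:,2],s
def plan(wps,start=None):
    """wps: (x,y,z,yaw deg,rows); prints tool-axis rows in units, rounded"""
    if start is None: p,y,_,_=pose()
    else: p,y=np.array(start[:3]),start[3]
    out=[]
    for x_,y_,z_,w,n in wps:
        for i in range(n):
            k=n-i; dy=(w-y)/k; d=(np.array([x_,y_,z_])-p)/k
            c,s=np.cos(np.radians(y)),np.sin(np.radians(y))
            t=np.round(np.array([c*d[0]+s*d[1],s*d[0]-c*d[1],-d[2]])/.25,3); tw=round(-dy/60,3)
            out.append((t,tw)); t=t*.25
            p=p+np.array([c*t[0]+s*t[1],s*t[0]-c*t[1],-t[2]]); y-=tw*60
    for j in range(0,len(out),8):
        b=out[j:j+8]; print('S',[[float(v) for v in a] for a,_ in b]); print('T',[[0,0,t] for _,t in b])
    print('end',p.round(4),round(y,1))
E
python3 -c "
from h import *
plan([(.427,-.153,.12,24,13),(.427,-.153,.028,24,3)])"
```

```text
S [[0.114, -0.104, 0.03], [0.115, -0.103, 0.03], [0.116, -0.101, 0.03], [0.118, -0.1, 0.03], [0.119, -0.099, 0.03], [0.12, -0.097, 0.03], [0.121, -0.096, 0.03], [0.122, -0.094, 0.03]]
T [[0, 0, np.float64(-0.011)], [0, 0, np.float64(-0.011)], [0, 0, np.float64(-0.011)], [0, 0, np.float64(-0.011)], [0, 0, np.float64(-0.011)], [0, 0, np.float64(-0.011)], [0, 0, np.float64(-0.011)], [0, 0, np.float64(-0.011)]]
S [[0.123, -0.093, 0.03], [0.124, -0.092, 0.03], [0.125, -0.09, 0.03], [0.126, -0.089, 0.03], [0.127, -0.087, 0.031], [-0.0, 0.0, 0.123], [-0.0, 0.0, 0.122], [-0.0, 0.0, 0.123]]
T [[0, 0, np.float64(-0.011)], [0, 0, np.float64(-0.011)], [0, 0, np.float64(-0.01)], [0, 0, np.float64(-0.011)], [0, 0, np.float64(-0.01)], [0, 0, np.float64(-0.0)], [0, 0, np.float64(-0.0)], [0, 0, np.float64(-0.0)]]
end [ 0.427  -0.153   0.0279] 24.0
```

>>> play_rows(slide=[[0.114, -0.104, 0.03], [0.115, -0.103, 0.03], [0.116, -0.101, 0.03], [0.118, -0.1, 0.03], [0.119, -0.099, 0.03], [0.12, -0.097, 0.03], [0.121, -0.096, 0.03], [0.122, -0.094, 0.03]], twist=[[0, 0, -0.011], [0, 0, -0.011], [0, 0, -0.011], [0, 0, -0.011], [0, 0, -0.011], [0, 0, -0.011], [0, 0, -0.011], [0, 0, -0.011]], fingers=-1, force=25)

```text
t: 0.9
tool_pos: [0.3251, -0.3151, 0.158]
orientation: [-3.089, -0.567, 0.0]
force: [0.5, -0.1, 0.6]
opening: 0.0932
gripper_force: 0.0
```

>>> play_rows(slide=[[0.123, -0.093, 0.03], [0.124, -0.092, 0.03], [0.125, -0.09, 0.03], [0.126, -0.089, 0.03], [0.127, -0.087, 0.031], [0, 0, 0], [0, 0, 0], [0, 0, 0]], twist=[[0, 0, -0.011], [0, 0, -0.011], [0, 0, -0.01], [0, 0, -0.011], [0, 0, -0.01], [0, 0, 0], [0, 0, 0], [0, 0, 0]])

```text
t: 1.7
tool_pos: [0.4268, -0.1542, 0.1209]
orientation: [3.073, 0.652, -0.001]
force: [-0.5, -0.9, -0.4]
opening: 0.0933
gripper_force: 0.0
```

```bash
python3 - <<'E'
from h import *
snap('wrist','w1')
p,y,z,s=pose(); print(p,y,z)
pp,P=load('w1'); m=(P[...,2]>.05)&(P[...,2]<.068)&(np.hypot(P[...,0]-.427,P[...,1]+.153)<.045)
q=P[m]; print(len(q)); print(cv2.minAreaRect((q[:,:2]*1000).astype(np.float32)),np.median(q[:,2]))
plan([(.427,-.153,.028,24,4)])
E
```

```text
[ 0.4267802  -0.15448754  0.12109637] 23.900169863711007 [ 9.80268835e-05 -4.12365662e-04 -9.99999910e-01]
1490
((430.8269958496094, -155.13148498535156), (44.000205993652344, 38.14820861816406), 23.933582305908203) 0.05955864072228795
S [[0.001, -0.001, 0.093], [0.001, -0.001, 0.093], [0.001, -0.002, 0.093], [0.0, -0.001, 0.093]]
T [[0, 0, np.float64(-0.0)], [0, 0, np.float64(-0.001)], [0, 0, np.float64(-0.0)], [0, 0, np.float64(-0.001)]]
end [ 0.427  -0.153   0.0281] 24.0
```

View pics/w1.png

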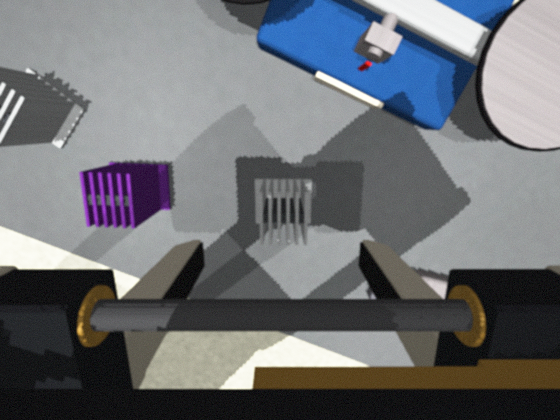

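The wrist view shows silver sink B centred between the fingers at about (285,210), with a purple decoy clear at the left (115,195). I'll descend with a +3 mm x correction, grip and lift.

>>> play_rows(slide=[[0.01, 0.003, 0.093], [0, 0, 0.093], [0, 0, 0.093], [0, 0, 0.093], [0, 0, 0], [0, 0, 0], [0, 0, 0], [0, 0, 0]], twist=[[0, 0, 0], [0, 0, 0], [0, 0, 0], [0, 0, 0], [0, 0, 0], [0, 0, 0], [0, 0, 0], [0, 0, 0]])

```text
t: 2.55
tool_pos: [0.4308, -0.154, 0.0295]
orientation: [3.072, 0.652, 0.003]
force: [0.8, -0.7, 0.1]
opening: 0.0932
gripper_force: 0.0
```

>>> play_rows(slide=[[0, 0, 0], [0, 0, 0], [0, 0, 0], [0, 0, 0], [0, 0, 0], [0, 0, 0], [0, 0, 0], [0, 0, 0]], twist=[[0, 0, 0], [0, 0, 0], [0, 0, 0], [0, 0, 0], [0, 0, 0], [0, 0, 0], [0, 0, 0], [0, 0, 0]], fingers=1, force=25)

```text
t: 3.35
tool_pos: [0.4297, -0.1532, 0.0279]
orientation: [3.073, 0.653, 0.0]
force: [-0.7, 0.3, 0.4]
opening: 0.0381
gripper_force: 25.0
```

```bash
python3 - <<'E'
from h import *
p,y,z,s=pose(); print(p,y,s['opening'],s['gripper_force'],s['force'])
plan([(.4295,-.154,.14,24,3),(.596,-.272,.14,0,6),(.596,-.272,.112,0,2)])
E
```

```text
[ 0.429734   -0.15319343  0.02787986] 23.976452093465365 0.038062890849916056 24.999879598617554 [-0.73837713  0.29464656  0.38959223]
S [[-0.001, 0.001, -0.149], [-0.001, 0.001, -0.15], [-0.0, 0.001, -0.149], [0.069, 0.117, -0.0], [0.078, 0.112, -0.0], [0.085, 0.106, -0.0], [0.092, 0.1, -0.0], [0.099, 0.093, -0.0]]
T [[0, 0, np.float64(-0.0)], [0, 0, np.float64(-0.0)], [0, 0, np.float64(-0.0)], [0, 0, np.float64(0.067)], [0, 0, np.float64(0.067)], [0, 0, np.float64(0.066)], [0, 0, np.float64(0.067)], [0, 0, np.float64(0.066)]]
S [[0.105, 0.086, -0.0], [0.0, -0.0, 0.056], [0.0, -0.0, 0.056]]
T [[0, 0, np.float64(0.067)], [0, 0, np.float64(-0.0)], [0, 0, np.float64(-0.0)]]
end [ 0.5959 -0.272   0.1119] -0.0
```

>>> play_rows(slide=[[0, 0, -0.149], [0, 0, -0.15], [0, 0, -0.149], [0.069, 0.117, 0], [0.078, 0.112, 0], [0.085, 0.106, 0], [0.092, 0.1, 0], [0.099, 0.093, 0]], twist=[[0, 0, 0], [0, 0, 0], [0, 0, 0], [0, 0, 0.067], [0, 0, 0.067], [0, 0, 0.066], [0, 0, 0.067], [0, 0, 0.066]])

```text
t: 4.15
tool_pos: [0.5691, -0.2521, 0.1392]
orientation: [-3.139, -0.105, 0.001]
force: [0.4, -0.1, -1.6]
opening: 0.0377
gripper_force: 25.0
```

>>> play_rows(slide=[[0.105, 0.086, 0], [0, 0, 0.04], [0, 0, 0.04], [0, 0, 0.02], [0, 0, 0.01], [0, 0, 0], [0, 0, 0], [0, 0, 0]], twist=[[0, 0, 0.067], [0, 0, 0], [0, 0, 0], [0, 0, 0], [0, 0, 0], [0, 0, 0], [0, 0, 0], [0, 0, 0]])

```text
t: 4.95
tool_pos: [0.5963, -0.2712, 0.1134]
orientation: [3.141, -0.0, 0.002]
force: [-0.0, -0.0, -2.1]
opening: 0.0381
gripper_force: 25.0
```

>>> play_rows(slide=[[0, 0, 0.012], [0, 0, 0.012], [0, 0, 0.012], [0, 0, 0.012], [0, 0, 0.01], [0, 0, 0.006], [0, 0, 0], [0, 0, 0]], twist=[[0, 0, 0], [0, 0, 0], [0, 0, 0], [0, 0, 0], [0, 0, 0], [0, 0, 0], [0, 0, 0], [0, 0, 0]])

```text
t: 5.75
tool_pos: [0.5961, -0.2711, 0.0964]
orientation: [3.142, -0.001, 0.0]
force: [0.2, -0.9, -1.9]
opening: 0.0377
gripper_force: 25.0
```

```bash
python3 - <<'E'
from h import *
snap('top','t2')
p,y,z,s=pose(); print(p,y,s['force'])
pp,P=load('t2')
for u,v in [(433,242),(551,244)]:
    u=int(u*.7);v=int(v*.7); q=P[v-24:v+24,u-24:u+24,2]; print(np.nanmedian(q[(q>.06)&(q<.1)]), ((q>.06)&(q<.1)).sum())
E
```

```text
[ 0.59613495 -0.27113996  0.09653012] -0.021963351678965525 [ 0.08427464  0.89244789 -2.21156506]
0.08828721280548635 1195
0.06699681091681842 31
```

>>> play_rows(slide=[[0, 0, 0.002], [0, 0, 0], [0, 0, 0], [0, 0, 0], [0, 0, 0], [0, 0, 0], [0, 0, 0], [0, 0, 0]], twist=[[0, 0, 0], [0, 0, 0], [0, 0, 0], [0, 0, 0], [0, 0, 0], [0, 0, 0], [0, 0, 0], [0, 0, 0]], fingers=-1)

```text
t: 6.6
tool_pos: [0.5961, -0.2711, 0.0959]
orientation: [-3.142, 0.001, -0.0]
force: [0.8, 0.2, 0.1]
opening: 0.0925
gripper_force: 0.0
```

```bash
python3 - <<'E'
from h import *
p,y,z,s=pose(); print(p,y,s['force'],s['opening'])
plan([(*p[:2],.17,y,3),(.42,.0765,.15,-15,11),(.42,.0765,.12,-15,2)])
E
```

```text
[ 0.59605759 -0.27110384  0.09589448] -0.026878161425200088 [0.80018883 0.24525286 0.13708529] 0.09248410637094134
S [[0.0, -0.0, -0.099], [0.0, -0.0, -0.099], [0.0, -0.0, -0.098], [-0.064, -0.126, 0.007], [-0.067, -0.125, 0.007], [-0.07, -0.123, 0.007], [-0.073, -0.121, 0.007], [-0.076, -0.12, 0.007]]
T [[0, 0, np.float64(-0.0)], [0, 0, np.float64(-0.0)], [0, 0, np.float64(-0.0)], [0, 0, np.float64(0.023)], [0, 0, np.float64(0.023)], [0, 0, np.float64(0.023)], [0, 0, np.float64(0.023)], [0, 0, np.float64(0.023)]]
S [[-0.079, -0.118, 0.007], [-0.082, -0.116, 0.008], [-0.084, -0.114, 0.007], [-0.087, -0.112, 0.008], [-0.089, -0.11, 0.007], [-0.092, -0.107, 0.008], [-0.0, -0.0, 0.06], [-0.0, -0.0, 0.06]]
T [[0, 0, np.float64(0.022)], [0, 0, np.float64(0.023)], [0, 0, np.float64(0.022)], [0, 0, np.float64(0.023)], [0, 0, np.float64(0.022)], [0, 0, np.float64(0.023)], [0, 0, np.float64(-0.0)], [0, 0, np.float64(-0.0)]]
end [0.42   0.0764 0.1199] -15.0
```

>>> play_rows(slide=[[0, 0, -0.099], [0, 0, -0.099], [0, 0, -0.098], [-0.064, -0.126, 0.007], [-0.067, -0.125, 0.007], [-0.07, -0.123, 0.007], [-0.073, -0.121, 0.007], [-0.076, -0.12, 0.007]], twist=[[0, 0, 0], [0, 0, 0], [0, 0, 0], [0, 0, 0.023], [0, 0, 0.023], [0, 0, 0.023], [0, 0, 0.023], [0, 0, 0.023]])

```text
t: 7.4
tool_pos: [0.5154, -0.1121, 0.1611]
orientation: [-3.136, 0.192, -0.001]
force: [-0.0, -0.7, -0.1]
opening: 0.093
gripper_force: 0.0
```

>>> play_rows(slide=[[-0.079, -0.118, 0.007], [-0.082, -0.116, 0.008], [-0.084, -0.114, 0.007], [-0.087, -0.112, 0.008], [-0.089, -0.11, 0.007], [-0.092, -0.107, 0.008], [0, 0, 0.06], [0, 0, 0.06]], twist=[[0, 0, 0.022], [0, 0, 0.023], [0, 0, 0.022], [0, 0, 0.023], [0, 0, 0.022], [0, 0, 0.023], [0, 0, 0], [0, 0, 0]])

```text
t: 8.2
tool_pos: [0.4202, 0.0775, 0.1203]
orientation: [-3.115, 0.407, -0.003]
force: [0.9, -0.0, -0.4]
opening: 0.093
gripper_force: 0.0
```

```bash
python3 - <<'E'
from h import *
snap('wrist','w2')
p,y,z,s=pose(); print(p,y,z)
pp,P=load('w2'); m=(P[...,2]>.05)&(P[...,2]<.068)&(np.hypot(P[...,0]-.42,P[...,1]-.076)<.045)
q=P[m]; print(len(q)); print(cv2.minAreaRect((q[:,:2]*1000).astype(np.float32)),np.median(q[:,2]))
print(pp[m].mean(0))
E
```

```text
[0.41850972 0.07695253 0.11723266] -14.937818973953654 [-2.17473208e-03 -1.50686990e-04 -9.99997624e-01]
1527
((421.83209228515625, 74.16030883789062), (38.06261444091797, 44.25905990600586), 74.92489624023438) 0.05960245074909559
[121.19973805 122.94237066 123.08185986]
```

>>> play_rows(slide=[[0.01, 0.006, 0.091], [0, 0, 0.091], [0, 0, 0.091], [0, 0, 0.091], [0, 0, 0], [0, 0, 0], [0, 0, 0], [0, 0, 0]], twist=[[0, 0, 0], [0, 0, 0], [0, 0, 0], [0, 0, 0], [0, 0, 0], [0, 0, 0], [0, 0, 0], [0, 0, 0]])

```text
t: 9.05
tool_pos: [0.4233, 0.0744, 0.0305]
orientation: [-3.114, 0.411, -0.004]
force: [-1.0, 0.7, -0.6]
opening: 0.0928
gripper_force: 0.0
```

>>> play_rows(slide=[[0, 0, 0], [0, 0, 0], [0, 0, 0], [0, 0, 0], [0, 0, 0], [0, 0, 0], [0, 0, 0], [0, 0, 0]], twist=[[0, 0, 0], [0, 0, 0], [0, 0, 0], [0, 0, 0], [0, 0, 0], [0, 0, 0], [0, 0, 0], [0, 0, 0]], fingers=1, force=25)

```text
t: 9.85
tool_pos: [0.422, 0.0743, 0.0288]
orientation: [-3.115, 0.411, 0.0]
force: [-0.8, -0.4, -1.6]
opening: 0.0381
gripper_force: 25.0
```

```bash
python3 - <<'E'
from h import *
p,y,z,s=pose(); print(p,y,s['opening'],s['gripper_force'],s['force'])
plan([(*p[:2],.155,y,3),(.596,-.052,.155,0,7),(.596,-.052,.124,0,4)])
E
```

```text
[0.42200475 0.07431921 0.02884591] -15.024850735198232 0.03808847788818204 24.99982327222824 [-0.80296422 -0.43247776 -1.58231828]
S [[0.0, -0.0, -0.168], [0.0, -0.0, -0.168], [0.0, -0.0, -0.169], [0.115, 0.044, 0.0], [0.113, 0.048, 0.0], [0.111, 0.052, 0.0], [0.109, 0.057, 0.0], [0.107, 0.061, 0.0]]
T [[0, 0, np.float64(-0.0)], [0, 0, np.float64(-0.0)], [0, 0, np.float64(-0.0)], [0, 0, np.float64(-0.036)], [0, 0, np.float64(-0.036)], [0, 0, np.float64(-0.036)], [0, 0, np.float64(-0.036)], [0, 0, np.float64(-0.035)]]
S [[0.104, 0.064, 0.0], [0.102, 0.069, 0.0], [0.0, -0.0, 0.031], [0.0, -0.0, 0.031], [0.0, -0.0, 0.031], [0.0, -0.0, 0.031]]
T [[0, 0, np.float64(-0.036)], [0, 0, np.float64(-0.035)], [0, 0, np.float64(-0.0)], [0, 0, np.float64(-0.0)], [0, 0, np.float64(-0.0)], [0, 0, np.float64(-0.0)]]
end [ 0.5959 -0.052   0.1241] -0.0
```

>>> play_rows(slide=[[0, 0, -0.168], [0, 0, -0.168], [0, 0, -0.169], [0.115, 0.044, 0], [0.113, 0.048, 0], [0.111, 0.052, 0], [0.109, 0.057, 0], [0.107, 0.061, 0]], twist=[[0, 0, 0], [0, 0, 0], [0, 0, 0], [0, 0, -0.036], [0, 0, -0.036], [0, 0, -0.036], [0, 0, -0.036], [0, 0, -0.035]])

```text
t: 10.65
tool_pos: [0.5469, -0.0168, 0.1544]
orientation: [-3.139, 0.115, 0.002]
force: [0.5, 0.4, -1.2]
opening: 0.038
gripper_force: 25.0
```

>>> play_rows(slide=[[0.104, 0.064, 0], [0.102, 0.069, 0], [0, 0, 0.045], [0, 0, 0.045], [0, 0, 0.02], [0, 0, 0.01], [0, 0, 0.004], [0, 0, 0]], twist=[[0, 0, -0.036], [0, 0, -0.035], [0, 0, 0], [0, 0, 0], [0, 0, 0], [0, 0, 0], [0, 0, 0], [0, 0, 0]])

```text
t: 11.45
tool_pos: [0.5959, -0.0517, 0.1245]
orientation: [3.142, -0.0, 0.001]
force: [0.0, 0.4, -2.9]
opening: 0.0379
gripper_force: 25.0
```

>>> play_rows(slide=[[0, 0, 0.006], [0, 0, 0.006], [0, 0, 0.004], [0, 0, 0.004], [0, 0, 0], [0, 0, 0], [0, 0, 0], [0, 0, 0]], twist=[[0, 0, 0], [0, 0, 0], [0, 0, 0], [0, 0, 0], [0, 0, 0], [0, 0, 0], [0, 0, 0], [0, 0, 0]])

```text
t: 12.25
tool_pos: [0.596, -0.0521, 0.1192]
orientation: [3.142, -0.001, 0.0]
force: [0.2, 0.4, -2.3]
opening: 0.0377
gripper_force: 25.0
```

>>> play_rows(slide=[[0, 0, 0.003], [0, 0, 0.003], [0, 0, 0], [0, 0, 0], [0, 0, 0], [0, 0, 0], [0, 0, 0], [0, 0, 0]], twist=[[0, 0, 0], [0, 0, 0], [0, 0, 0], [0, 0, 0], [0, 0, 0], [0, 0, 0], [0, 0, 0], [0, 0, 0]])

```text
t: 13.05
tool_pos: [0.596, -0.0521, 0.1177]
orientation: [3.142, -0.001, 0.0]
force: [-0.1, -0.0, -1.4]
opening: 0.038
gripper_force: 25.0
```

Contact made (the load is shifting onto the pan). Releasing and rising.

>>> play_rows(slide=[[0, 0, 0.001], [0, 0, 0], [0, 0, 0], [0, 0, 0], [0, 0, 0], [0, 0, 0], [0, 0, 0], [0, 0, 0]], twist=[[0, 0, 0], [0, 0, 0], [0, 0, 0], [0, 0, 0], [0, 0, 0], [0, 0, 0], [0, 0, 0], [0, 0, 0]], fingers=-1)

```text
t: 13.85
tool_pos: [0.596, -0.0521, 0.1174]
orientation: [-3.142, 0.001, 0.0]
force: [-0.0, -0.2, -0.8]
opening: 0.0921
gripper_force: 0.0
```

>>> play_rows(slide=[[0, 0, -0.1], [0, 0, -0.15], [0, 0, -0.15], [0, 0, 0], [0, 0, 0], [0, 0, 0], [0, 0, 0], [0, 0, 0]], twist=[[0, 0, 0], [0, 0, 0], [0, 0, 0], [0, 0, 0], [0, 0, 0], [0, 0, 0], [0, 0, 0], [0, 0, 0]])

```text
t: 14.65
tool_pos: [0.5952, -0.0519, 0.2158]
orientation: [-3.141, 0.001, 0.004]
force: [-0.4, -0.6, 0.6]
opening: 0.093
gripper_force: 0.0
```

>>> play_rows(slide=[[0, 0, 0], [0, 0, 0], [0, 0, 0], [0, 0, 0], [0, 0, 0], [0, 0, 0], [0, 0, 0], [0, 0, 0]], twist=[[0, 0, 0], [0, 0, 0], [0, 0, 0], [0, 0, 0], [0, 0, 0], [0, 0, 0], [0, 0, 0], [0, 0, 0]])

```text
t: 15.45
tool_pos: [0.596, -0.0521, 0.2174]
orientation: [3.142, -0.001, 0.0]
force: [0.4, 0.2, -0.9]
opening: 0.0931
gripper_force: 0.0
```

```bash
python3 - <<'E'
from h import *
snap('top','t3'); snap('scene','s3')
for f in ['t3','s3']:
  pp,P=load(f)
  for c in [(.596,-.272),(.596,-.052)]:
    r=np.hypot(P[...,0]-c[0],P[...,1]-c[1])<.045
    q=P[r]; zs=q[(q[:,2]>.055)&(q[:,2]<.16),2]
    h,e=np.histogram(zs,np.arange(.055,.16,.005)); print(f,c,h, np.median(zs[zs<.094]) if (zs<.094).any() else None, np.percentile(zs,97))
a=cv2.imread('pics/s3.png')[200:350,190:370]; cv2.imwrite('pics/s3c.png',cv2.resize(a,None,fx=4,fy=4,interpolation=3)[:600,:800])
E
```

```text
t3 (0.596, -0.272) [  0   0   0   0   0   3 306 161  27  20  11  20  13   9  20  48  36  75
 112  31] 0.08905556376494805 0.15025705296163736
t3 (0.596, -0.052) [  0  78 383 129  18   8   7  14  10  13   7  14  11  53  87   7   0   0
   0   0] 0.06781034351824389 0.12798443329114578
s3 (0.596, -0.272) [  0   0   0   0   0   4 420 181  40  18  29  25  24  22  29  39  65  73
 183  21] 0.08872301633754914 0.14959987078924036
s3 (0.596, -0.052) [  0  58 320  74  17  27  27  24  31  20  28  23  44 119 113   4   0   0
   0   0] 0.06799738984369108 0.12777623449194672
```

View pics/s3c.png

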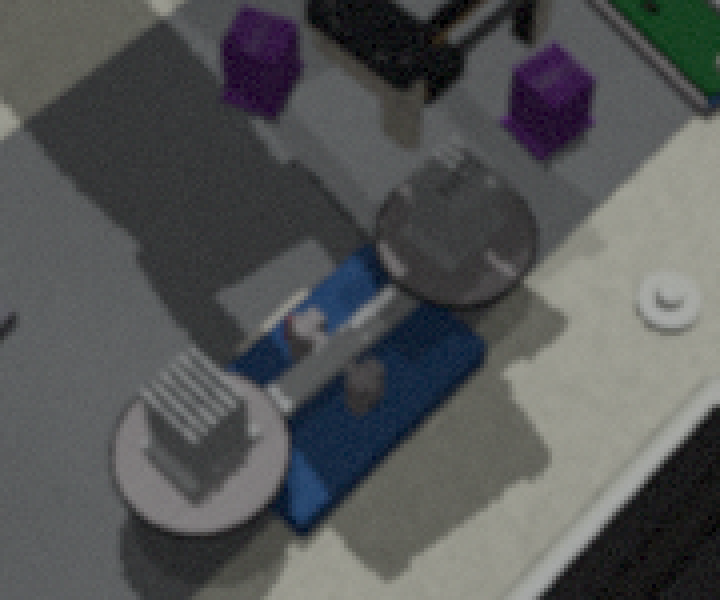

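The left pan (0.068 m) dropped and the right is up (0.089 m). In the crop both sinks stand upright, B at (200,430) on the high right pan and A at (455,210) on the low left pan. So A is the heavy one, and I'll regrasp it.

>>> play_rows(slide=[[0, 0, 0.12], [0, 0, 0.12], [0, 0, 0.12], [0, 0, 0.09], [0, 0, 0.04], [0, 0, 0], [0, 0, 0], [0, 0, 0]], twist=[[0, 0, 0], [0, 0, 0], [0, 0, 0], [0, 0, 0], [0, 0, 0], [0, 0, 0], [0, 0, 0], [0, 0, 0]])

```text
t: 16.35
tool_pos: [0.5973, -0.0523, 0.0969]
orientation: [3.141, -0.001, 0.005]
force: [-1.3, -0.2, -0.1]
opening: 0.093
gripper_force: 0.0
```

>>> play_rows(slide=[[0, 0, 0], [0, 0, 0], [0, 0, 0], [0, 0, 0], [0, 0, 0], [0, 0, 0], [0, 0, 0], [0, 0, 0]], twist=[[0, 0, 0], [0, 0, 0], [0, 0, 0], [0, 0, 0], [0, 0, 0], [0, 0, 0], [0, 0, 0], [0, 0, 0]], fingers=1, force=25)

```text
t: 17.15
tool_pos: [0.5959, -0.052, 0.0948]
orientation: [-3.142, 0.001, 0.0]
force: [0.5, 0.4, -0.2]
opening: 0.0379
gripper_force: 25.0
```

>>> play_rows(slide=[[0, 0, -0.01], [0, 0, -0.01], [0, 0, -0.012], [0, 0, -0.012], [0, 0, -0.014], [0, 0, -0.016], [0, 0, -0.016], [0, 0, -0.016]], twist=[[0, 0, 0], [0, 0, 0], [0, 0, 0], [0, 0, 0], [0, 0, 0], [0, 0, 0], [0, 0, 0], [0, 0, 0]])

```text
t: 17.95
tool_pos: [0.596, -0.0521, 0.1216]
orientation: [3.142, -0.001, -0.0]
force: [0.2, -0.4, -3.3]
opening: 0.0379
gripper_force: 25.0
```

```bash
python3 - <<'E'
from h import *
p,y,z,s=pose(); print(p,y,s['opening'],s['gripper_force'],s['force'])
e=np.array([.4745,.3017]); u=np.array([np.cos(np.radians(-11)),np.sin(np.radians(-11))])
c=e-.04*u; print(c)
plan([(.58,.0,.17,-3,2),(*c,.17,-11,13)])
E
```

```text
[ 0.5959559  -0.05209951  0.12164813] -0.02705602963818432 0.037878024288361914 24.99953806400299 [ 0.24140605 -0.36293033 -3.33131541]
[0.43523491 0.30933236]
S [[-0.032, -0.104, -0.097], [-0.035, -0.103, -0.096], [-0.049, -0.093, -0.0], [-0.05, -0.092, -0.0], [-0.051, -0.092, -0.0], [-0.053, -0.091, -0.0], [-0.053, -0.091, -0.0], [-0.054, -0.09, -0.0]]
T [[0, 0, np.float64(0.025)], [0, 0, np.float64(0.025)], [0, 0, np.float64(0.01)], [0, 0, np.float64(0.01)], [0, 0, np.float64(0.01)], [0, 0, np.float64(0.01)], [0, 0, np.float64(0.01)], [0, 0, np.float64(0.01)]]
S [[-0.055, -0.089, -0.0], [-0.056, -0.089, -0.0], [-0.057, -0.088, -0.0], [-0.058, -0.088, -0.0], [-0.06, -0.087, -0.0], [-0.06, -0.086, -0.0], [-0.062, -0.085, -0.0]]
T [[0, 0, np.float64(0.01)], [0, 0, np.float64(0.01)], [0, 0, np.float64(0.011)], [0, 0, np.float64(0.01)], [0, 0, np.float64(0.011)], [0, 0, np.float64(0.01)], [0, 0, np.float64(0.011)]]
end [0.4351 0.3093 0.1699] -11.0
```

>>> play_rows(slide=[[-0.032, -0.104, -0.097], [-0.035, -0.103, -0.096], [-0.049, -0.093, 0], [-0.05, -0.092, 0], [-0.051, -0.092, 0], [-0.053, -0.091, 0], [-0.053, -0.091, 0], [-0.054, -0.09, 0]], twist=[[0, 0, 0.025], [0, 0, 0.025], [0, 0, 0.01], [0, 0, 0.01], [0, 0, 0.01], [0, 0, 0.01], [0, 0, 0.01], [0, 0, 0.01]])

```text
t: 18.75
tool_pos: [0.5129, 0.1438, 0.1698]
orientation: [-3.136, 0.182, -0.0]
force: [0.3, -0.3, -2.0]
opening: 0.0376
gripper_force: 25.0
```

>>> play_rows(slide=[[-0.055, -0.089, 0], [-0.056, -0.089, 0], [-0.057, -0.088, 0], [-0.058, -0.088, 0], [-0.06, -0.087, 0], [-0.06, -0.086, 0], [-0.062, -0.085, 0], [0, 0, 0]], twist=[[0, 0, 0.01], [0, 0, 0.01], [0, 0, 0.011], [0, 0, 0.01], [0, 0, 0.011], [0, 0, 0.01], [0, 0, 0.011], [0, 0, 0]])

```text
t: 19.55
tool_pos: [0.4336, 0.3117, 0.1697]
orientation: [-3.126, 0.297, 0.001]
force: [-0.8, -0.6, -2.9]
opening: 0.0381
gripper_force: 25.0
```

>>> play_rows(slide=[[0, 0, 0], [0, 0, 0], [0, 0, 0], [0, 0, 0], [0, 0, 0], [0, 0, 0], [0, 0, 0], [0, 0, 0]], twist=[[0, 0, 0], [0, 0, 0], [0, 0, 0], [0, 0, 0], [0, 0, 0], [0, 0, 0], [0, 0, 0], [0, 0, 0]])

```text
t: 20.35
tool_pos: [0.4351, 0.3093, 0.1696]
orientation: [3.127, -0.301, -0.0]
force: [0.5, 0.2, -3.2]
opening: 0.038
gripper_force: 25.0
```

```bash
python3 - <<'E'
from h import *
snap('wrist','w3')
p,y,z,s=pose(); print(p,y,z,s['q'].round(2))
a=cv2.imread('pics/w3.png');cv2.imwrite('pics/w3b.png',cv2.resize(a,(800,600)))
E
```

```text
[0.43511369 0.30930923 0.16963184] -11.004193516173203 [-2.18786089e-05  6.34761433e-06 -1.00000000e+00] [ 0.52 -0.02  1.73  0.    1.43  2.28]
```

View pics/w3b.png

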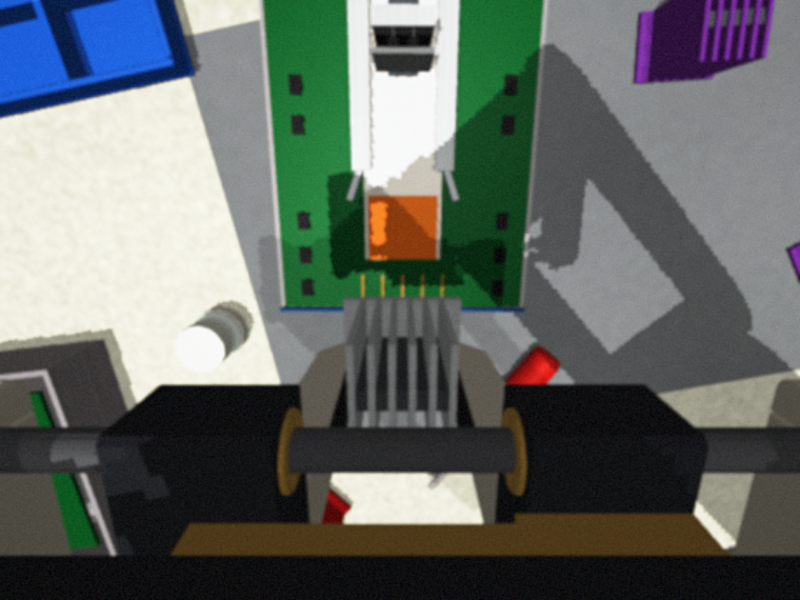

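The wrist view (800x600) shows the orange mark at (403,228), the rails straight ahead between about x=350 and 455, and the pad at about (403,60). The held sink's top face is at (403,300). Next I'll measure lateral offset and yaw, calibrated against the held sink.

```bash
python3 - <<'E'
from h import *
z=np.load('pics/w3.npz'); fx,fy,cx,cy=z['k']; T=z['T']; pp=z['p'].astype(int)
_,P=load('w3')
tcp=np.array([.4351,.3093]); a=np.radians(-11); u=np.array([np.cos(a),np.sin(a)]); n=np.array([-u[1],u[0]])
def loc(q): d=q[...,:2]-tcp; return np.stack([d@u,d@n],-1)*1000   # along, lateral(left+) mm
def ray(px,py,h):
    d=T[:3,:3]@np.array([(px-cx)/fx,(py-cy)/fy,1]); return T[:3,3]+d*(h-T[2,3])/d[2]
print('boundary px',[ (k,loc(ray(x*.7,y*.7,.0205)).round(1)) for k,x,y in [('oTL',368,196),('oTR',439,196),('oBL',368,260),('oBR',439,260)]])
org=(pp[...,0]>1.6*pp[...,2]+30)&(pp[...,0]>1.3*pp[...,1])
for r in range(142,180,8):
    c=np.where(org[r,240:330])[0]+240; L=loc(ray(c.min()-.5,r,.0205)); Rr=loc(ray(c.max()+.5,r,.0205)); print(r,L.round(1),Rr.round(1),'mid',((L+Rr)/2)[1].round(2))
c=np.where(org[120:200,295])[0]+120; print('along',loc(ray(295,c.min()-.5,.0205)),loc(ray(295,c.max()+.5,.0205)))
Lc=loc(P)
lip=(P[...,2]>.0285)&(P[...,2]<.033)
for al in range(90,160,10):
    m=lip&(abs(Lc[...,0]-al)<3)&(abs(Lc[...,1])<45); l=Lc[m][:,1]
    A,B=l[l>0],l[l<0]
    if len(A)>5 and len(B)>5: print('lip',al,'left',A.min().round(1),A.max().round(1),'right',B.max().round(1),B.min().round(1),'mid',((A.min()+B.max())/2).round(2),((A.max()+B.min())/2).round(2))
s=(P[...,2]>.197)&(P[...,2]<.207)&(abs(Lc[...,1])<40)&(abs(Lc[...,0])<40)
print('sink',s.sum(),np.percentile(Lc[s],[1,99],axis=0)); print(cv2.minAreaRect(Lc[s].astype(np.float32)))
h=(P[...,2]>.045)&(P[...,2]<.09)&(abs(Lc[...,1])<30)&(Lc[...,0]>100); print('holder',np.percentile(Lc[h],[1,50,99],axis=0) if h.any() else 0)
E
```

```text
boundary px [('oTL', array([62.9, 23.9])), ('oTR', array([ 62.9, -26.9])), ('oBL', array([16.5, 24.9])), ('oBR', array([ 16.5, -27.9]))]
142 [58.1 24.1] [ 58.1 -25.2] mid -0.53
150 [50.  24.3] [ 50.  -25.3] mid -0.53
158 [41.8 24.4] [ 41.8 -25.5] mid -0.52
166 [33.5 24.6] [ 33.5 -24.6] mid 0.0
174 [25.1 24.8] [ 25.  -24.8] mid 0.01
along [ 63.56740758 -14.31876842] [ 17.02129829 -14.85516933]
lip 90 left 21.0 32.8 right -23.2 -34.9 mid -1.07 -1.04
lip 100 left 20.9 33.5 right -23.0 -35.6 mid -1.04 -1.04
lip 110 left 20.9 33.2 right -23.7 -35.3 mid -1.42 -1.06
lip 120 left 21.4 32.9 right -23.4 -34.9 mid -1.01 -1.0
lip 130 left 21.2 33.4 right -23.2 -35.6 mid -1.03 -1.1
lip 140 left 1.7 33.2 right -0.1 -35.2 mid 0.8 -1.04
lip 150 left 20.8 32.8 right -23.7 -35.7 mid -1.47 -1.48
sink 3436 [[ -8.58153626 -32.46110811]
 [ 22.01488767  31.90504708]]
((5.84056282043457, -0.195831298828125), (68.60364532470703, 33.679786682128906), 88.37060546875)
holder [[142.73242065 -18.53091253]
 [156.29050133  -0.96956488]
 [168.02649828  16.52841148]]
```

>>> play_rows(slide=[[0.054, 0.004, 0.04], [0.054, 0, 0.08], [0.053, 0, 0.09], [0, 0, 0.09], [0, 0, 0.08], [0, 0, 0.06], [0, 0, 0.03], [0, 0, 0]], twist=[[0, 0, 0], [0, 0, 0], [0, 0, 0], [0, 0, 0], [0, 0, 0], [0, 0, 0], [0, 0, 0], [0, 0, 0]])

```text
t: 21.2
tool_pos: [0.4737, 0.3004, 0.0511]
orientation: [3.126, -0.301, -0.003]
force: [0.0, 0.1, -1.5]
opening: 0.0377
gripper_force: 25.0
```

>>> play_rows(slide=[[0, 0, 0.003], [0, 0, 0.003], [0, 0, 0.002], [0, 0, 0.002], [0, 0, 0], [0, 0, 0], [0, 0, 0], [0, 0, 0]], twist=[[0, 0, 0], [0, 0, 0], [0, 0, 0], [0, 0, 0], [0, 0, 0], [0, 0, 0], [0, 0, 0], [0, 0, 0]])

```text
t: 22.0
tool_pos: [0.4744, 0.3006, 0.0496]
orientation: [-3.127, 0.301, 0.0]
force: [0.5, 0.4, -2.2]
opening: 0.0377
gripper_force: 25.0
```

>>> play_rows(slide=[[0, 0, 0.003], [0, 0, 0.002], [0, 0, 0], [0, 0, 0], [0, 0, 0], [0, 0, 0], [0, 0, 0], [0, 0, 0]], twist=[[0, 0, 0], [0, 0, 0], [0, 0, 0], [0, 0, 0], [0, 0, 0], [0, 0, 0], [0, 0, 0], [0, 0, 0]])

```text
t: 22.8
tool_pos: [0.4744, 0.3006, 0.0484]
orientation: [-3.127, 0.301, 0.0]
force: [0.0, -0.3, -2.3]
opening: 0.0377
gripper_force: 25.0
```

```bash
python3 -c "
from h import *
p,y,z,s=pose(); print(p,y,s['force'],s['wrist_torque'])"
```

```text
[0.47444144 0.30063299 0.04838911] -11.004239982258277 [ 0.02826988 -0.25793076 -2.25269501] [0.03639287 0.0054394  0.02424471]
```

>>> play_rows(slide=[[0, 0, 0.001], [0, 0, 0.001], [0, 0, 0], [0, 0, 0], [0, 0, 0], [0, 0, 0], [0, 0, 0], [0, 0, 0]], twist=[[0, 0, 0], [0, 0, 0], [0, 0, 0], [0, 0, 0], [0, 0, 0], [0, 0, 0], [0, 0, 0], [0, 0, 0]])

```text
t: 23.6
tool_pos: [0.4747, 0.3008, 0.0484]
orientation: [-3.127, 0.301, -0.001]
force: [-1.4, -1.5, 5.5]
opening: 0.0379
gripper_force: 25.0
```

>>> play_rows(slide=[[0, 0, 0], [0, 0, 0], [0, 0, 0], [0, 0, 0], [0, 0, 0], [0, 0, 0], [0, 0, 0], [0, 0, 0]], twist=[[0, 0, 0], [0, 0, 0], [0, 0, 0], [0, 0, 0], [0, 0, 0], [0, 0, 0], [0, 0, 0], [0, 0, 0]], fingers=-0.1)

```text
t: 24.4
tool_pos: [0.4745, 0.3007, 0.0479]
orientation: [-3.127, 0.301, -0.0]
force: [-0.3, 0.3, 0.4]
opening: 0.051
gripper_force: 0.0
```

>>> play_rows(slide=[[0, 0, 0], [0, 0, 0], [0, 0, 0], [0, 0, 0], [0, 0, 0], [0, 0, 0], [0, 0, 0], [0, 0, 0]], twist=[[0, 0, 0], [0, 0, 0], [0, 0, 0], [0, 0, 0], [0, 0, 0], [0, 0, 0], [0, 0, 0], [0, 0, 0]], fingers=1, force=25)

```text
t: 25.2
tool_pos: [0.4745, 0.3007, 0.0479]
orientation: [-3.127, 0.301, -0.0]
force: [0.5, 0.0, 0.7]
opening: 0.038
gripper_force: 25.0
```

```bash
python3 -c "
from h import *
for i in range(3):
  p,y,z,s=pose(); print(p,y,s['force'],s['wrist_torque'],s['opening'])"
```

```text
[0.47446879 0.30066692 0.04790697] -11.003114287863953 [0.46933484 0.03646123 0.68611743] [ 0.10423338 -0.03156289  0.02820325] 0.037971920393932046
[0.47446879 0.30066692 0.04790697] -11.003114287863953 [0.46933484 0.03646123 0.68611743] [ 0.10423338 -0.03156289  0.02820325] 0.037971920393932046
[0.47446879 0.30066692 0.04790697] -11.003114287863953 [0.46933484 0.03646123 0.68611743] [ 0.10423338 -0.03156289  0.02820325] 0.037971920393932046
```

>>> play_rows(slide=[[0.012, 0, 0], [0.016, 0, 0], [0.016, 0, 0], [0.016, 0, 0], [0.016, 0, 0], [0.012, 0, 0], [0.008, 0, 0], [0, 0, 0]], twist=[[0, 0, 0], [0, 0, 0], [0, 0, 0], [0, 0, 0], [0, 0, 0], [0, 0, 0], [0, 0, 0], [0, 0, 0]])

```text
t: 26.0
tool_pos: [0.4985, 0.2959, 0.0479]
orientation: [3.127, -0.302, 0.001]
force: [1.2, -0.1, 1.3]
opening: 0.0382
gripper_force: 25.0
```

>>> play_rows(slide=[[0.012, 0, 0], [0.016, 0, 0], [0.016, 0, 0], [0.016, 0, 0], [0.012, 0, 0], [0.008, 0, 0], [0, 0, 0], [0, 0, 0]], twist=[[0, 0, 0], [0, 0, 0], [0, 0, 0], [0, 0, 0], [0, 0, 0], [0, 0, 0], [0, 0, 0], [0, 0, 0]])

```text
t: 26.8
tool_pos: [0.518, 0.2922, 0.0479]
orientation: [-3.127, 0.301, -0.001]
force: [1.1, -0.4, -0.6]
opening: 0.0377
gripper_force: 25.0
```

```bash
cat >> h.py <<'E'
def lane():
    p,y,z,s=pose(); a=np.radians(-11); u=np.array([np.cos(a),np.sin(a)]); n=np.array([-u[1],u[0]])
    d=p[:2]-[.47447,.30067]; f=np.array(s['force'])
    print('t',s['t'],'along',(d@u*1000).round(2),'lat',(d@n*1000).round(2),'z',p[2].round(4),'yaw',round(y,2),'F along/lat/z',(f[:2]@u).round(2),(f[:2]@n).round(2),f[2].round(2))
E
python3 -c "
from h import *
lane()
snap('wrist','w4')
z=np.load('pics/w4.npz');_,P=load('w4')
a=np.radians(-11); u=np.array([np.cos(a),np.sin(a)]); n=np.array([-u[1],u[0]]);d=P[...,:2]-[.47447,.30067]; A=d@u*1000;L=d@n*1000
for lo,hi in [(.035,.045),(.045,.055),(.055,.065)]:
  m=(P[...,2]>lo)&(P[...,2]<hi)&(abs(L)<17)&(A>75); print(lo,m.sum(),np.percentile(A[m],[0,2,10,50]) if m.any() else '')
"
```

```text
t 26.8 along 44.33 lat -0.04 z 0.0479 yaw -11.01 F along/lat/z 1.18 -0.19 -0.59
0.035 42 [105.70258709 105.7217346  105.80930066 105.8879535 ]
0.045 127 [105.74440797 105.75598564 105.8090086  105.93688326]
0.055 2486 [102.95155787 105.83201256 108.13581474 119.63598401]
```

>>> play_rows(slide=[[0.012, 0, 0], [0.02, 0, 0], [0.024, 0, 0], [0.024, 0, 0], [0.02, 0, 0], [0.012, 0, 0], [0.008, 0, 0], [0, 0, 0]], twist=[[0, 0, 0], [0, 0, 0], [0, 0, 0], [0, 0, 0], [0, 0, 0], [0, 0, 0], [0, 0, 0], [0, 0, 0]])

```text
t: 27.65
tool_pos: [0.5476, 0.2864, 0.0479]
orientation: [3.127, -0.302, 0.001]
force: [1.2, -0.9, 1.1]
opening: 0.0376
gripper_force: 25.0
```

>>> play_rows(slide=[[0.003, 0, 0], [0.003, 0, 0], [0.002, 0, 0], [0.002, 0, 0], [0.002, 0, 0], [0, 0, 0], [0, 0, 0], [0, 0, 0]], twist=[[0, 0, 0], [0, 0, 0], [0, 0, 0], [0, 0, 0], [0, 0, 0], [0, 0, 0], [0, 0, 0], [0, 0, 0]])

```text
t: 28.45
tool_pos: [0.5501, 0.286, 0.0479]
orientation: [-3.127, 0.301, -0.0]
force: [-1.5, 1.5, 2.9]
opening: 0.0378
gripper_force: 25.0
```

```bash
python3 -c "
from h import *
lane()"
```

```text
t 28.45 along 77.04 lat 0.03 z 0.0479 yaw -11.01 F along/lat/z -1.81 1.19 2.93
```

>>> play_rows(slide=[[0.002, 0, 0], [0.002, 0, 0], [0.002, 0, 0], [0.001, 0, 0], [0.001, 0, 0], [0, 0, 0], [0, 0, 0], [0, 0, 0]], twist=[[0, 0, 0], [0, 0, 0], [0, 0, 0], [0, 0, 0], [0, 0, 0], [0, 0, 0], [0, 0, 0], [0, 0, 0]])

```text
t: 29.25
tool_pos: [0.5521, 0.2855, 0.0479]
orientation: [-3.127, 0.301, -0.0]
force: [-2.0, 0.6, 3.3]
opening: 0.0379
gripper_force: 25.0
```

```bash
python3 -c "
from h import *
lane()"
```

```text
t 29.25 along 79.07 lat -0.04 z 0.0479 yaw -11.0 F along/lat/z -2.05 0.19 3.29
```

>>> play_rows(slide=[[0.002, 0, 0], [0.002, 0, 0], [0.002, 0, 0], [0.002, 0, 0], [0.001, 0, 0], [0.001, 0, 0], [0, 0, 0], [0, 0, 0]], twist=[[0, 0, 0], [0, 0, 0], [0, 0, 0], [0, 0, 0], [0, 0, 0], [0, 0, 0], [0, 0, 0], [0, 0, 0]])

```text
t: 30.05
tool_pos: [0.5542, 0.2852, 0.0479]
orientation: [3.127, -0.301, -0.001]
force: [-3.2, 0.6, 5.3]
opening: 0.0378
gripper_force: 25.0
```

```bash
python3 -c "
from h import *
lane()"
```

```text
t 30.05 along 81.22 lat -0.01 z 0.0479 yaw -11.0 F along/lat/z -3.27 -0.04 5.27
```

>>> play_rows(slide=[[0, 0, -0.001], [0.001, 0, 0], [0.001, 0, 0], [0.001, 0, 0], [0.001, 0, 0], [0, 0, 0], [0, 0, 0], [0, 0, 0]], twist=[[0, 0, 0], [0, 0, 0], [0, 0, 0], [0, 0, 0], [0, 0, 0], [0, 0, 0], [0, 0, 0], [0, 0, 0]])

```text
t: 30.85
tool_pos: [0.5546, 0.2851, 0.048]
orientation: [3.127, -0.301, -0.002]
force: [-5.6, 1.5, 6.1]
opening: 0.0377
gripper_force: 25.0
```

```bash
python3 -c "
from h import *
lane()"
```

```text
t 30.85 along 81.67 lat -0.03 z 0.048 yaw -11.0 F along/lat/z -5.76 0.37 6.1
```

>>> play_rows(slide=[[0.001, 0, 0], [0.001, 0, -0.001], [0.001, 0, 0], [0.001, 0, 0], [0.001, 0, 0], [0, 0, 0], [0, 0, 0], [0, 0, 0]], twist=[[0, 0, 0], [0, 0, 0], [0, 0, 0], [0, 0, 0], [0, 0, 0], [0, 0, 0], [0, 0, 0], [0, 0, 0]])

```text
t: 31.65
tool_pos: [0.5551, 0.285, 0.048]
orientation: [3.127, -0.301, -0.005]
force: [-8.8, 1.3, 6.2]
opening: 0.0377
gripper_force: 25.0
```

```bash
python3 -c "
from h import *
lane()"
```

```text
t 31.65 along 82.1 lat 0.01 z 0.048 yaw -10.98 F along/lat/z -8.91 -0.38 6.21
```

>>> play_rows(slide=[[0.001, 0, 0], [0.001, 0, 0], [0, 0, 0], [0, 0, 0], [0, 0, 0], [0, 0, 0], [0, 0, 0], [0, 0, 0]], twist=[[0, 0, 0], [0, 0, 0], [0, 0, 0], [0, 0, 0], [0, 0, 0], [0, 0, 0], [0, 0, 0], [0, 0, 0]])

```text
t: 32.45
tool_pos: [0.5552, 0.285, 0.048]
orientation: [3.127, -0.301, -0.006]
force: [-11.1, 2.5, 9.1]
opening: 0.0379
gripper_force: 25.0
```

```bash
python3 -c "
from h import *
lane()"
```

```text
t 32.45 along 82.29 lat -0.01 z 0.048 yaw -10.98 F along/lat/z -11.4 0.33 9.12
```

>>> play_rows(slide=[[0, 0, 0], [0, 0, 0], [0, 0, 0], [0, 0, 0], [0, 0, 0], [0, 0, 0], [0, 0, 0], [0, 0, 0]], twist=[[0, 0, 0], [0, 0, 0], [0, 0, 0], [0, 0, 0], [0, 0, 0], [0, 0, 0], [0, 0, 0], [0, 0, 0]])

```text
t: 33.25
tool_pos: [0.5553, 0.285, 0.0481]
orientation: [3.127, -0.301, -0.006]
force: [-10.5, 2.0, 7.4]
opening: 0.0378
gripper_force: 25.0
```

```bash
python3 -c "
from h import *
lane()"
```

```text
t 33.25 along 82.32 lat 0.02 z 0.0481 yaw -10.98 F along/lat/z -10.72 -0.04 7.43
```

>>> play_rows(slide=[[-0.002, 0, 0], [-0.002, 0, 0], [-0.002, 0, -0.001], [0, 0, 0], [0, 0, 0], [0, 0, 0], [0, 0, 0], [0, 0, 0]], twist=[[0, 0, 0], [0, 0, 0], [0, 0, 0], [0, 0, 0], [0, 0, 0], [0, 0, 0], [0, 0, 0], [0, 0, 0]])

```text
t: 34.05
tool_pos: [0.5547, 0.285, 0.048]
orientation: [3.127, -0.301, -0.003]
force: [-5.1, 2.8, 2.6]
opening: 0.0379
gripper_force: 25.0
```

```bash
python3 -c "
from h import *
lane()"
```

```text
t 34.05 along 81.77 lat -0.03 z 0.048 yaw -10.99 F along/lat/z -5.49 1.76 2.56
```

>>> play_rows(slide=[[-0.002, 0, 0], [-0.001, 0, 0], [0, 0, 0], [0, 0, 0], [0, 0, 0], [0, 0, 0], [0, 0, 0], [0, 0, 0]], twist=[[0, 0, 0], [0, 0, 0], [0, 0, 0], [0, 0, 0], [0, 0, 0], [0, 0, 0], [0, 0, 0], [0, 0, 0]])

```text
t: 34.85
tool_pos: [0.5545, 0.2847, 0.0482]
orientation: [3.127, -0.301, -0.001]
force: [-4.4, 1.5, -4.7]
opening: 0.0377
gripper_force: 25.0
```

```bash
python3 -c "
from h import *
lane()"
```

```text
t 34.85 along 81.59 lat -0.39 z 0.0482 yaw -11.01 F along/lat/z -4.6 0.6 -4.69
```

>>> play_rows(slide=[[-0.001, 0, 0.001], [-0.001, 0, 0], [0, 0, 0], [0, 0, 0], [0, 0, 0], [0, 0, 0], [0, 0, 0], [0, 0, 0]], twist=[[0, 0, 0], [0, 0, 0], [0, 0, 0], [0, 0, 0], [0, 0, 0], [0, 0, 0], [0, 0, 0], [0, 0, 0]])

```text
t: 35.65
tool_pos: [0.5545, 0.285, 0.0484]
orientation: [3.127, -0.301, -0.0]
force: [-3.6, -1.2, -3.3]
opening: 0.0379
gripper_force: 25.0
```

```bash
python3 -c "
from h import *
lane()"
```

```text
t 35.65 along 81.51 lat -0.16 z 0.0484 yaw -11.01 F along/lat/z -3.27 -1.85 -3.34
```

>>> play_rows(slide=[[0, 0, 0.001], [0, 0, 0], [0, 0, 0], [0, 0, 0], [0, 0, 0], [0, 0, 0], [0, 0, 0], [0, 0, 0]], twist=[[0, 0, 0], [0, 0, 0], [0, 0, 0], [0, 0, 0], [0, 0, 0], [0, 0, 0], [0, 0, 0], [0, 0, 0]])

```text
t: 36.45
tool_pos: [0.5545, 0.2852, 0.0483]
orientation: [-3.127, 0.301, -0.0]
force: [-4.2, -0.4, -0.9]
opening: 0.038
gripper_force: 25.0
```

```bash
python3 -c "
from h import *
lane()"
```

```text
t 36.45 along 81.54 lat 0.1 z 0.0483 yaw -11.0 F along/lat/z -4.02 -1.2 -0.92
```

>>> play_rows(slide=[[0, 0, 0], [0, 0, 0], [0, 0, 0], [0, 0, 0], [0, 0, 0], [0, 0, 0], [0, 0, 0], [0, 0, 0]], twist=[[0, 0, 0], [0, 0, 0], [0, 0, 0], [0, 0, 0], [0, 0, 0], [0, 0, 0], [0, 0, 0], [0, 0, 0]], fingers=-0.5)

```text
t: 37.25
tool_pos: [0.5544, 0.2851, 0.0481]
orientation: [-3.127, 0.301, -0.0]
force: [0.2, -0.5, -0.5]
opening: 0.0696
gripper_force: 0.0
```

>>> play_rows(slide=[[0, 0, -0.05], [0, 0, -0.1], [0, 0, -0.15], [0, 0, -0.15], [-0.1, 0, -0.1], [-0.15, 0, 0], [-0.1, 0, 0], [0, 0, 0]], twist=[[0, 0, 0], [0, 0, 0], [0, 0, 0], [0, 0, 0], [0, 0, 0], [0, 0, 0], [0, 0, 0], [0, 0, 0]])

```text
t: 38.05
tool_pos: [0.4665, 0.3027, 0.1871]
orientation: [-3.126, 0.298, -0.001]
force: [-0.1, -0.4, 0.0]
opening: 0.0695
gripper_force: 0.0
```

```bash
python3 - <<'E'
from h import *
lane(); snap('wrist','w5'); snap('top','t5'); 
_,P=load('w5'); a=np.radians(-11); u=np.array([np.cos(a),np.sin(a)]); n=np.array([-u[1],u[0]]);d=P[...,:2]-[.47447,.30067]; A=d@u*1000;L=d@n*1000
m=(P[...,2]>.077)&(P[...,2]<.084)&(abs(L)<30)&(A>40)&(A<130)
print('sink',cv2.minAreaRect(np.c_[A[m],L[m]].astype(np.float32)),np.median(P[m][:,2]), np.percentile(A[m],[1,99]))
for f in ['t5']:
  _,P=load(f)
  for c in [(.596,-.272),(.596,-.052)]:
    q=P[np.hypot(P[...,0]-c[0],P[...,1]-c[1])<.045][:,2]; print(c,np.median(q[(q>.055)&(q<.094)]),np.percentile(q[q>.05],97))
w=cv2.imread('pics/w5.png');t=cv2.imread('pics/t5.png')[130:270,130:420]
cv2.imwrite('pics/fin.png',np.hstack([cv2.resize(w,(400,300)),cv2.resize(t,(400,300))]))
E
```

```text
t 38.05 along -8.25 lat 0.51 z 0.1871 yaw -10.89 F along/lat/z 0.01 -0.41 0.01
sink ((80.91703033447266, -0.5126991271972656), (43.63874053955078, 38.0055046081543), 0.04193582385778427) 0.08025828652889305 [ 59.13203799 102.46433768]
(0.596, -0.272) 0.06766446704401907 0.12832407231257167
(0.596, -0.052) 0.08895646932492585 0.09259341550277747
```

View pics/fin.png

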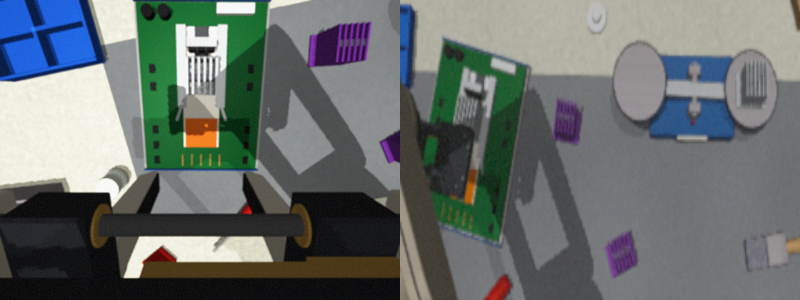

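Sink A is upright in the rails at the pad (left half, 205,75), and B is alone on its pan (right half, 752,78). The pad's rebound at release may have left a hair gap. I'll nudge softly from behind with shut fingers and back off slowly so the contact is certain.

>>> play_rows(slide=[[0.05, 0, 0.03], [0.07, 0, 0.08], [0.064, 0, 0.1], [0, 0, 0.12], [0, 0, 0.12], [0, 0, 0.08], [0, 0, 0.046], [0, 0, 0]], twist=[[0, 0, 0], [0, 0, 0], [0, 0, 0], [0, 0, 0], [0, 0, 0], [0, 0, 0], [0, 0, 0], [0, 0, 0]], fingers=1, force=10)

```text
t: 38.95
tool_pos: [0.5132, 0.2917, 0.039]
orientation: [3.125, -0.302, -0.005]
force: [-0.4, -0.3, -0.2]
opening: 0.0101
gripper_force: 0.0
```

>>> play_rows(slide=[[0.008, 0, 0], [0.012, 0, 0], [0.008, 0, 0], [0.004, 0, 0], [0, 0, 0], [0, 0, 0], [0, 0, 0], [0, 0, 0]], twist=[[0, 0, 0], [0, 0, 0], [0, 0, 0], [0, 0, 0], [0, 0, 0], [0, 0, 0], [0, 0, 0], [0, 0, 0]])

```text
t: 39.75
tool_pos: [0.5214, 0.2915, 0.0416]
orientation: [3.127, -0.301, -0.0]
force: [1.4, -0.6, 0.8]
opening: 0.0009
gripper_force: 0.0
```

```bash
python3 -c "
from h import *
lane()"
```

```text
t 39.75 along 47.86 lat -0.03 z 0.0416 yaw -11.0 F along/lat/z 1.46 -0.31 0.8
```

>>> play_rows(slide=[[0.003, 0, 0], [0.003, 0, 0], [0.002, 0, 0], [0.002, 0, 0], [0, 0, 0], [0, 0, 0], [0, 0, 0], [0, 0, 0]], twist=[[0, 0, 0], [0, 0, 0], [0, 0, 0], [0, 0, 0], [0, 0, 0], [0, 0, 0], [0, 0, 0], [0, 0, 0]])

```text
t: 40.55
tool_pos: [0.5231, 0.2912, 0.0416]
orientation: [3.127, -0.301, -0.003]
force: [-6.1, 0.7, 4.0]
opening: -0.0
gripper_force: 3.0
```

>>> play_rows(slide=[[0.002, 0, 0], [0.001, 0, 0], [0.001, 0, 0], [0.001, 0, 0], [0, 0, 0], [0, 0, 0], [0, 0, 0], [0, 0, 0]], twist=[[0, 0, 0], [0, 0, 0], [0, 0, 0], [0, 0, 0], [0, 0, 0], [0, 0, 0], [0, 0, 0], [0, 0, 0]])

```text
t: 41.35
tool_pos: [0.5236, 0.2911, 0.0416]
orientation: [3.127, -0.301, -0.005]
force: [-10.9, -0.3, 7.2]
opening: 0.0003
gripper_force: 5.0
```

```bash
python3 -c "
from h import *
lane()"
```

```text
t 41.35 along 50.04 lat -0.0 z 0.0416 yaw -10.98 F along/lat/z -10.67 -2.36 7.18
```

In firm contact, again at about 10.7 N. Backing off slowly.

>>> play_rows(slide=[[-0.001, 0, 0], [-0.001, 0, 0], [-0.001, 0, 0], [-0.001, 0, 0], [-0.001, 0, 0], [-0.001, 0, 0], [-0.001, 0, 0], [-0.001, 0, 0]], twist=[[0, 0, 0], [0, 0, 0], [0, 0, 0], [0, 0, 0], [0, 0, 0], [0, 0, 0], [0, 0, 0], [0, 0, 0]])

```text
t: 42.15
tool_pos: [0.5232, 0.2912, 0.0415]
orientation: [3.127, -0.301, -0.0]
force: [-4.1, 0.9, 1.8]
opening: 0.0003
gripper_force: 1.8
```

>>> play_rows(slide=[[-0.0005, 0, 0], [-0.0005, 0, 0], [-0.0005, 0, 0], [-0.0005, 0, 0], [-0.0005, 0, 0], [-0.0005, 0, 0], [-0.0005, 0, 0], [-0.0005, 0, 0]], twist=[[0, 0, 0], [0, 0, 0], [0, 0, 0], [0, 0, 0], [0, 0, 0], [0, 0, 0], [0, 0, 0], [0, 0, 0]])

```text
t: 42.95
tool_pos: [0.5226, 0.2913, 0.0418]
orientation: [-3.127, 0.301, -0.001]
force: [-0.5, 1.7, -0.1]
opening: 0.0004
gripper_force: 0.1
```

>>> play_rows(slide=[[-0.001, 0, 0], [-0.001, 0, 0], [-0.001, 0, 0], [-0.001, 0, 0], [-0.002, 0, 0], [-0.01, 0, 0], [-0.02, 0, 0], [-0.03, 0, 0]], twist=[[0, 0, 0], [0, 0, 0], [0, 0, 0], [0, 0, 0], [0, 0, 0], [0, 0, 0], [0, 0, 0], [0, 0, 0]])

```text
t: 43.75
tool_pos: [0.5057, 0.2945, 0.0416]
orientation: [3.127, -0.302, -0.0]
force: [-0.3, 0.3, 0.2]
opening: 0.0004
gripper_force: 0.0
```

>>> play_rows(slide=[[-0.03, 0, -0.05], [0, 0, -0.1], [0, 0, -0.15], [0, 0, -0.15], [0, 0, -0.1], [0, 0, 0], [0, 0, 0], [0, 0, 0]], twist=[[0, 0, 0], [0, 0, 0], [0, 0, 0], [0, 0, 0], [0, 0, 0], [0, 0, 0], [0, 0, 0], [0, 0, 0]])

```text
t: 44.55
tool_pos: [0.4977, 0.2956, 0.1779]
orientation: [3.126, -0.301, -0.003]
force: [-0.6, 0.1, -0.5]
opening: 0.0004
gripper_force: 0.0
```

```bash
python3 - <<'E'
from h import *
lane(); snap('wrist','w6'); snap('top','t6')
_,P=load('w6'); a=np.radians(-11); u=np.array([np.cos(a),np.sin(a)]); n=np.array([-u[1],u[0]]);d=P[...,:2]-[.47447,.30067]; A=d@u*1000;L=d@n*1000
m=(P[...,2]>.077)&(P[...,2]<.084)&(abs(L)<30)&(A>40)&(A<130)
print('sink',cv2.minAreaRect(np.c_[A[m],L[m]].astype(np.float32)),np.median(P[m][:,2]), np.percentile(A[m],[1,99]))
_,P=load('t6')
for c in [(.596,-.272),(.596,-.052)]:
    q=P[np.hypot(P[...,0]-c[0],P[...,1]-c[1])<.045][:,2]; print(c,np.median(q[(q>.055)&(q<.094)]),np.percentile(q[q>.05],97))
E
```

```text
t 44.55 along 23.77 lat -0.51 z 0.1779 yaw -10.99 F along/lat/z -0.59 -0.05 -0.52
sink ((81.00959777832031, -0.39756011962890625), (38.13433837890625, 43.282188415527344), 89.95330047607422) 0.08030967454377574 [ 59.6637614  102.63571926]
(0.596, -0.272) 0.06757112845381985 0.12777183392954117
(0.596, -0.052) 0.08901676487338817 0.0924553265026775
```

The force fell smoothly to zero during the back-off. The sink stands upright against the pad, and B is alone on its pan. Handing in.

```bash
python3 -c "
from h import *
print(robot.close_job())"
```

```text
the job is handed in; nothing more can be done
None
```

The job is handed in: the heavier heatsink (A, left pan) stands in the rails at the pad after a press of about 11 N for over half a second, with a second press of about 11 N to take up any rebound gap; its contact was judged by feel, and the lighter one (B) is still on its right pan.

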